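# Shut a bronze key into its split holding block

## Task

The bronze key lies ready in its split holding block. Of the three loose wooden upper halves, take the one whose underside matches the lower half's key and tongue, set it down fully home and flush on the lower half, and let go of it. Then swing the hinged steel strap over it and press the strap's free end down until the spring catch holds it shut, leaving the other two halves, gong, file and mallet where they lie.

Things in the scene. Friction and masses are not known exactly. Their poses are not given: they have to be found in the camera images.
- fixture: Fixed iron holding fixture on the slab: bed 90 (x) x 225 (y) x 12 mm, origin under its centre, z up; turned up to 0.3 rad either way. On it stands the fixed wooden lower half, 56 (x) x 110 (y) mm, flat top 40 mm above the slab. Strap hinge at y = +85 mm between two cheeks 62 mm wide over all in x; catch post at y = -85 to -110 mm. Cheeks and post are 124 mm tall.
- key (a point): Centre of the top of the fixed bronze key, 54 mm above the slab, axes as the fixture: a bar 200 (x) x 45 (y) x 14 mm lying on the lower half, at y = -34.5 to +10.5 mm of the fixture.
- tongue (a point): Centre of the top of the fixed wooden tongue, 64 mm above the slab, axes as the fixture: 56 (x) x 12 (y) mm, 24 tall, standing on the lower half at y = +28 to +40 mm of the fixture.
- seat (a point): Centre of the lower half's flat top, 40 mm above the slab, axes as the fixture. The matching upper half is home when its origin is here and its axes lie along these (x to x, y to y; turned half round it will not go on). It then has 3 mm of play either way in y; nothing guides it in x: set it flush. Its top is then 100 mm above the slab.
- strap (a joint): Strap angle, rad: 0 = shut, level; 1.57 = upright; 2.0 = fully open, leaning away from the seat. Starts at 1.5 to 1.85. Steel, 40 mm wide, 8 thick, free end 162 mm from the hinge axis; shut, its top is 110 mm above the slab, its underside 2 mm above the seated upper half. A weak spring and friction hold it open and push it back up (under 3 N at the free end) unless caught.
- catch (a point): Axis of the sprung brass roller at the catch post, 113 mm above the slab, at y = -84.5 mm of the fixture. Over the last 0.1 rad it resists the strap with about 5 to 10 N at the free end, then snaps over the end and holds it. An upper half that is not home keeps the strap from shutting.
- strap_hinge (a point): Point on the strap's hinge axis, mid width, 112 mm above the slab, at y = +85 mm of the fixture. Axes turn with the strap: x along the hinge axis (the fixture's x), -y along the strap to its free end, z out of its outer face (the top when shut). Opening turns about -x. The outer face lies at z = -2 mm.
- strap_press (a point): Point to press, on the strap's outer face (the top when shut), mid width, 135 mm from the hinge, 27 mm short of the free end. Axes as strap_hinge.
- half_a: Loose hardwood upper half, 56 (x) x 110 (y) x 60 (z) mm, 0.18 to 0.36 kg, standing upright, plain flat top; origin at the centre of its underside, z up. Channels in its underside run right through along x and show as notches in its 110 mm wide faces: one wide shallow channel (51 wide, 16 deep, y from -37.5 to +13.5 mm) and one narrow deep slot (18 wide, 28 deep, y from +25 to +43 mm). This is the matching half.
- half_b: Loose hardwood upper half, 56 (x) x 110 (y) x 60 (z) mm, 0.18 to 0.36 kg, standing upright, plain flat top; origin at the centre of its underside, z up. Channels in its underside run right through along x and show as notches in its 110 mm wide faces: only one wide shallow channel (51 wide, 16 deep, y from -37.5 to +13.5 mm) and no slot. Does not match; leave it.
- half_c: Loose hardwood upper half, 56 (x) x 110 (y) x 60 (z) mm, 0.18 to 0.36 kg, standing upright, plain flat top; origin at the centre of its underside, z up. Channels in its underside run right through along x and show as notches in its 110 mm wide faces: two narrow deep slots (18 wide, 28 deep, y from -43 to -25 and +25 to +43 mm), no wide channel. Does not match; leave it.
- gong: Small bronze kettle gong with a raised boss, 180 mm across, 106 tall, standing loose; origin under its centre. Leave it.
- file: Flat steel file with a wooden handle, 304 mm long, 28 wide, lying loose along its x; origin under it. Leave it.
- mallet: Horn-headed striking mallet, 220 mm long along its x, head 90 mm wide and 40 thick at +x; origin under its middle. Leave it.
There are look-alikes about, which are no part of the job. Leave any white look-alike of the half_a alone.

How it is judged:
By the outcome, as a careful person would: the job done as asked, in the order asked, and still so for the second after the job is handed in, with the robot touching nothing.
It also fails if it takes over 61 s, if anything falls off the work surface, if the arm or the gripper's body presses on something with over 40 N, if the wrist force passes 120 N, or if a joint passes its speed limit or range.

## Robot

A 6-joint arm with a two-finger parallel gripper is mounted at the origin on the work surface. World frame = base frame: x ahead of the robot, y to its left, z up, the work surface at z = 0. Lengths are in m, angles in rad, forces in N, time in s.
With the tool pointing down it reaches from about 0.325 to 0.85 m from the base axis. Payload 15.5 kg.
Tool frame: the origin (TCP) lies at the very end of the fingers, on their centre line; the grasp point (between the pads) lies 19 mm behind it (r.tcp_to_grasp is the distance from the TCP to the grasp point, in m); z points along the fingers, y is the direction in which the jaws open and shut (so a half turn about z gives the same grasp; the last joint's range is limited). The gripper opens to 91 mm and grips with 3 to 60 N. Pads are 32 mm wide; open, the fingers measure 118 mm over their backs; the gripper's body (76 mm by 178 mm) begins 60 mm behind the grasp point.
Start: joints at [-0.096, 0.494, 1.345, -0, 1.302, -0.096], TCP at [0.625, 0, 0.214] pointing down, gripper open.
Joint ranges: [-2.91, 2.91], [-0.82, 2.16], [0.22, 2.67], [-1.22, 4.37], [0.12, 2.79], [-3.08, 3.08]. Speed limits (rad/s): [1.89, 1.89, 2.57, 3.01, 3.01, 3.01].

## Interface

Orientations are given as a 3x3 rotation matrix whose columns are the frame's x, y, z axes.
In Python, from plant import r gives the robot as it stands. The module is installed in compiled form; this text tells all that it offers. Calls block until the motion is done:
- r.move_pose(position, orientation): joint-space move of the TCP to a pose.
- r.move_linear(position, rotation=None, rate=0.15, max_force=None): straight line of the TCP; rotation=None keeps the orientation; rate is the mean speed in m/s. With max_force (N) it stops when the force on the tool has changed by that much, and returns True; else False.
- r.goto_joints(angles): joint-space move.
- r.set_gripper(opening): finger opening in m; the grip force is fixed at half the most; returns when the fingers have stopped.
- r.pause(seconds).
- r.solve_ik(position, orientation): joint angles nearest the present ones, or None.
- r.state(): the state.
- r.get_image(name): name is "scene" or "side" or "wrist"; returns (picture, depth): 480x640x3 uint8, blue, green, red; 480x640 float32, m along the optical axis (not along the pixel's ray), 0 where there is no reading.
- r.get_calibration(name): a dict with "mtx" (3x3 intrinsics, pixels), "k1" (the pictures are not rectified: a ray, as slopes to the right and down, at radius r is drawn at 1 + k1 r^2 times it, then the intrinsics apply), "rvec" (rotation vector, rad) and "tvec" (3), from world to camera coordinates, as OpenCV has them; the wrist camera has in their place "hand_eye" (4x4, takes a point from camera to tool coordinates, whose origin is the TCP and whose axes are the flange's). Camera axes: x right, y down, z forward; pixel columns grow to the right and rows downward; lengths in m; the calibration is good to about 2 mm. A picture is of the moment at which its call begins: read the wrist's pose just before it. get_calibration takes no time and is no camera call.
A pose or a line that the arm cannot do raises r.MotionError and nothing moves.
- r.sign_off(): hands the job in, once; it reports no verdict.
Trained networks look in the newest picture that a camera, given by its name, has taken for a name from the list of things; names that differ only in an ending like _2 or _b are one class to them, and where a whole thing is asked for, a point or a joint stands for the part that bears it (a point fixed in the world has none). Each returns a list of dicts, best first, with "score" (0 to 1); they miss things now and then, are a little off and sometimes report something else, mostly with a low value. They report only what shows in the picture. A call takes as long as a camera call. They do not tell look-alikes from the thing itself.
- r.masks_of(camera, query): "mask" (480x640 bool, what is visible of it) and "bbox" ([left, top, right, bottom] in pixels, round what is visible of it).
- r.landmark_of(camera, query): "xy" ([column, row] in pixels: a listed point, or the origin of a listed thing).
The state is a dict: "t": time; "joint_positions": joint angles; "qd": joint speeds; "joint_torque": joint torques, N m; "tcp_pos": TCP position; "orientation": TCP orientation; "contact_force": force on the tool from outside, world axes, zero at the start; "ft_torque": the same for the moment, N m; "finger_gap": finger opening in m.
Only numpy, scipy, OpenCV 4.12 (cv2) and the standard library are available. Lean on these libraries where they do the work, as an engineer would, in place of code of your own. Each camera call takes 0.05 s, during which the arm holds its last target.

## Working session

There is one attempt and no reset: what is moved stays moved. The work goes in short steps, each a Python script; the robot and the scene stay as the last script left them, time stands still between calls to the robot, and variables do not carry over. Pictures are saved under pics/ and viewed, and the job is handed in when it is done.

```bash
mkdir -p pics; ls
cat > h.py <<'E'
import numpy as np, cv2
from plant import r
def cam(name):
    c=r.get_calibration(name)
    if 'hand_eye' in c:
        s=r.state(); T=np.eye(4); T[:3,:3]=np.array(s['orientation']); T[:3,3]=s['tcp_pos']
        M=T@np.array(c['hand_eye'])
    else:
        R=cv2.Rodrigues(np.array(c['rvec'],float))[0]; t=np.array(c['tvec'],float).ravel()
        M=np.eye(4); M[:3,:3]=R.T; M[:3,3]=-R.T@t
    return np.array(c['mtx'],float),float(c['k1']),M
def slopes(cm,px):
    K,k,M=cm
    px=np.atleast_2d(np.array(px,float))
    d=np.stack([(px[:,0]-K[0,2])/K[0,0],(px[:,1]-K[1,2])/K[1,1]],1)
    u=d.copy()
    for _ in range(20): u=d/(1+k*(u**2).sum(1,keepdims=True))
    return u
def at_z(cm,px,z):
    u=slopes(cm,px); M=cm[2]
    d=np.c_[u,np.ones(len(u))]@M[:3,:3].T; o=M[:3,3]
    s=(z-o[2])/d[:,2:]; return o+s*d
def at_depth(cm,px,dep):
    u=slopes(cm,px); M=cm[2]
    return (np.c_[u,np.ones(len(u))]*np.array(dep).reshape(-1,1))@M[:3,:3].T+M[:3,3]
def proj(cm,P):
    K,k,M=cm; P=np.atleast_2d(P)
    c=(P-M[:3,3])@M[:3,:3]; u=c[:,:2]/c[:,2:]; u=u*(1+k*(u**2).sum(1,keepdims=True))
    return u@K[:2,:2].T+K[:2,2]
E
python3 - <<'E'
from h import *
print(r.state())
for n in ['scene','side','wrist']:
    p,d=r.get_image(n); cv2.imwrite(f'pics/{n}0.png',p); np.save(f'{n}0d.npy',d)
    for q in ['fixture','half_a','key','tongue','seat','catch','strap_press','strap_hinge']:
        try: print(n,q,[(np.round(x['xy']),round(x['score'],2)) for x in r.landmark_of(n,q)][:5])
        except Exception as e: print(n,q,e)
    print(cam(n))
print(r.state()['t'])
E
```

```text
pics
{'t': 0.0, 'joint_positions': array([-9.55050387e-02,  4.94172491e-01,  1.34612372e+00, -7.87911632e-06,
        1.30250144e+00, -9.55310325e-02]), 'qd': array([-0.00045323, -0.00039916,  0.00038339, -0.00029594, -0.0001078 ,
       -0.00124378]), 'joint_torque': array([-1.07322368e-03, -8.78814626e+01, -3.81857479e+01,  7.05250050e-02,
        5.33505273e-02, -1.50444166e-04]), 'tcp_pos': array([6.24622904e-01, 3.34844817e-05, 2.13347427e-01]), 'orientation': array([[-2.80226228e-05,  9.99999279e-01, -1.20022831e-03],
       [ 9.99999994e-01,  2.81514822e-05,  1.07345627e-04],
       [ 1.07379338e-04, -1.20022530e-03, -9.99999274e-01]]), 'contact_force': array([ 0.00391517, -0.02517776,  0.07645346]), 'ft_torque': array([ 0.0496867 , -0.03526157, -0.01362462]), 'finger_gap': 0.09157378226065375}
scene fixture [(array([354., 235.]), 0.84)]
scene half_a [(array([230., 319.]), 0.94), (array([239., 390.]), 0.89), (array([197., 253.]), 0.82), (array([147., 367.]), 0.77), (array([328., 359.]), 0.73)]
scene key [(array([346., 220.]), 0.57), (array([198., 252.]), 0.47)]
scene tongue [(
[... 1775 characters left out ...]
seat [(array([207., 129.]), 0.65)]
wrist catch [(array([167., 230.]), 0.95), (array([201., 143.]), 0.46)]
wrist strap_press []
wrist strap_hinge [(array([194.,   3.]), 0.81)]
(array([[344.75389345,   0.        , 321.55891933],
       [  0.        , 344.75389345, 239.37431746],
       [  0.        ,   0.        ,   1.        ]]), -0.019600740579909594, array([[ 9.99999977e-01,  2.08451473e-04,  4.60372581e-05,
         6.25343983e-01],
       [ 2.13432310e-04, -9.71978055e-01, -2.35071512e-01,
         6.60115618e-02],
       [-4.25379823e-06,  2.35071516e-01, -9.71978077e-01,
         3.84582770e-01],
       [ 0.00000000e+00,  0.00000000e+00,  0.00000000e+00,
         1.00000000e+00]]))
1.35
```

View pics/scene0.png

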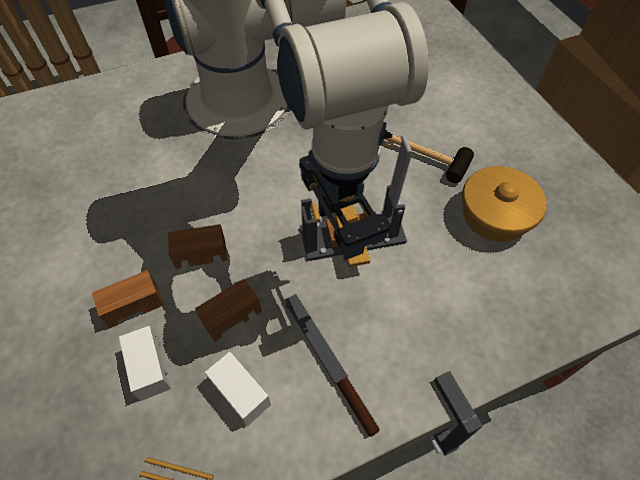

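View pics/side0.png

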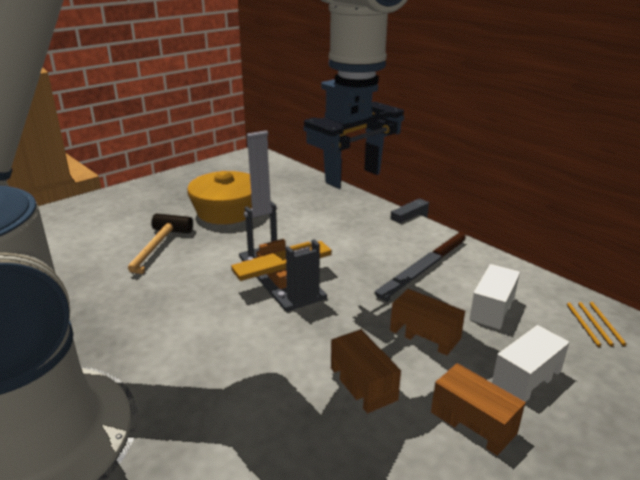

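View pics/wrist0.png

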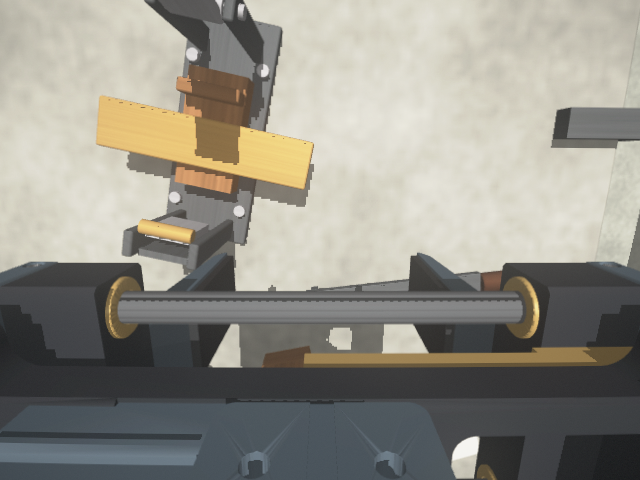

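Run:
```python
import cv2,numpy as np
a=cv2.imread('pics/scene0.png'); b=cv2.imread('pics/side0.png')
f=lambda x,g:np.clip(255*(x/255.)**g,0,255).astype('uint8')
A=cv2.resize(f(a[210:350,80:280],.5),(800,560),interpolation=cv2.INTER_CUBIC)
B=cv2.resize(f(b[280:460,320:580],.5),(800,554),interpolation=cv2.INTER_CUBIC)
cv2.imwrite('pics/cA.png',A);cv2.imwrite('pics/cB.png',B)
```

```text
(no output)
```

View pics/cA.png

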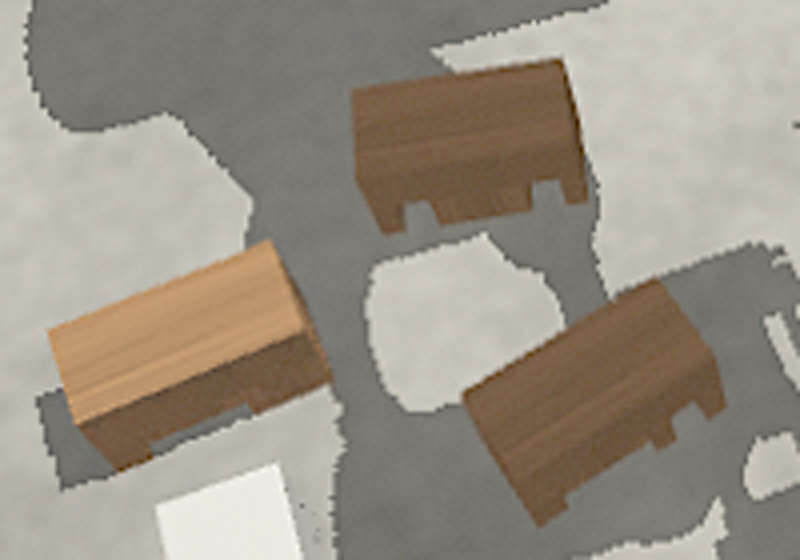

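View pics/cB.png

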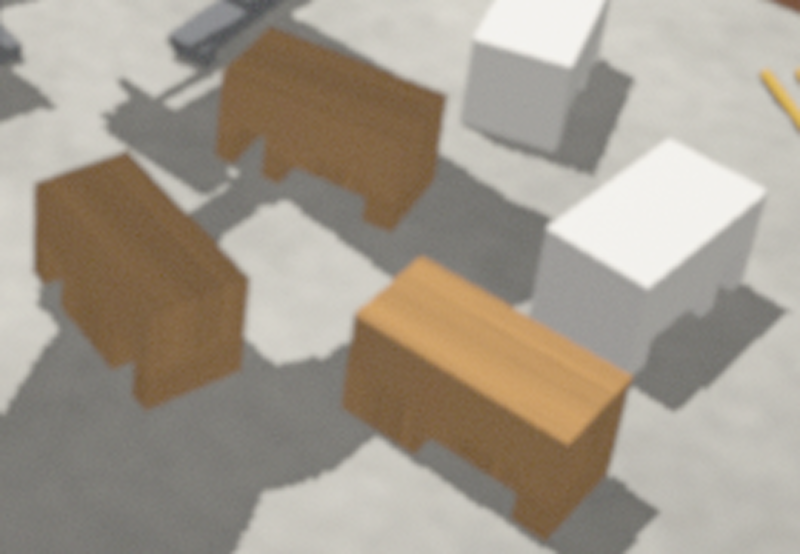

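```bash
cat > fit.py <<'E'
from h import *
def cloud(cm,d,box=None,mask=None):
    m=np.zeros(d.shape,bool)
    if box: l,t,rr,b=box; m[t:b,l:rr]=1
    else: m=mask.copy()
    m&=d>0
    v,u=np.nonzero(m)
    return at_depth(cm,np.c_[u,v],d[v,u]),np.c_[u,v]
def rect(P):
    (c,s,a)=cv2.minAreaRect((P[:,:2]*1000).astype(np.float32)); return c,s,a
E
python3 - <<'E'
from fit import *
W=cam('wrist')
d=np.load('wrist0d.npy'); im=cv2.imread('pics/wrist0.png')
P,px=cloud(W,d,(90,60,330,215))
for z0,n in ((.054,'key'),(.064,'tongue'),(.04,'seat'),(.012,'bed')):
    m=abs(P[:,2]-z0)<.004
    print(n,m.sum(),rect(P[m]) if m.sum()>10 else '', np.median(P[m,2]))
S=cam('scene'); d=np.load('scene0d.npy')
P,px=cloud(S,d,(185,275,270,345))
m=abs(P[:,2]-.06)<.004; print('a top scene',m.sum(),rect(P[m]),np.median(P[m,2]))
D=cam('side'); d=np.load('side0d.npy')
P,px=cloud(D,d,(380,280,475,360))
m=abs(P[:,2]-.06)<.004; print('a top side',m.sum(),rect(P[m]),np.median(P[m,2]))
# landmarks
for n,q,z in [('scene',(316,213),.113),('side',(298,248),.113),('wrist',(167,230),.113),('wrist',(207,88),.064),('wrist',(203,142),.054),('side',(271,240),.064),('side',(283,256),.054),('scene',(369,215),.064),('side',(260,207),.112),('scene',(396,199),.112),('wrist',(194,3),.112)]:
    print(n,z,at_z({'scene':S,'side':D,'wrist':W}[n],q,z)[0][:2].round(4))
for n,C,q in (('scene',S,(250,300)),('scene slotcrop',S,(686/4+80,410/4+210)),('widecrop',S,(610/4+80,480/4+210))): print(n,at_z(C,q,.0))
E
```

```text
key 10648 ((518.6343383789062, 91.3823471069336), (72.8206558227539, 199.8562469482422), 77.62088012695312) 0.05385029277764122
tongue 937 ((525.3275756835938, 122.77444458007812), (12.291464805603027, 55.80607223510742), 77.00100708007812) 0.06373383519810544
seat 3193 ((549.8958740234375, 66.22804260253906), (143.101806640625, 128.07884216308594), 77.8182373046875) 0.03986968861069978
bed 4401 ((516.939208984375, 82.45533752441406), (176.07508850097656, 90.45277404785156), 78.01908874511719) 0.011851793055946691
a top scene 1523 ((595.4528198242188, -221.23748779296875), (60.00603485107422, 110.80326080322266), 12.394952774047852) 0.05902186299969847
a top side 1473 ((557.74560546875, -229.7867431640625), (253.0716552734375, 112.32066345214844), 13.822705268859863) 0.05989934957353227
scene 0.113 [0.5048 0.0078]
side 0.113 [0.4959 0.0062]
wrist 0.113 [0.5004 0.0081]
wrist 0.064 [0.5257 0.1239]
wrist 0.054 [0.5155 0.0789]
side 0.064 [0.5294 0.1323]
side 0.054 [0.5184 0.0801]
scene 0.064 [0.5241 0.1236]
side 0.112 [0.5468 0.1892]
scene 0.112 [0.5392 0.1741]
wrist 0.112 [0.5354 0.1715]
scene [[ 5.77627997e-01 -1.74256151e-01 -1.11022302e-16]]
scene slotcrop [[ 6.05329552e-01 -1.81021408e-01 -1.11022302e-16]]
widecrop [[ 6.25512900e-01 -2.28484243e-01  1.11022302e-16]]
```

Run:
```python
from fit import *
from scipy.optimize import least_squares
W=cam('wrist');S=cam('scene');D=cam('side')
d=np.load('wrist0d.npy'); im=cv2.imread('pics/wrist0.png')
P,px=cloud(W,d,(90,60,330,215)); hsv=cv2.cvtColor(im,cv2.COLOR_BGR2HSV)[px[:,1],px[:,0]]
m=(abs(P[:,2]-.054)<.003)
M=np.zeros(d.shape,np.uint8); M[px[m,1],px[m,0]]=1
M=cv2.erode(M,np.ones((3,3),np.uint8)); n,L,st,c=cv2.connectedComponentsWithStats(M,connectivity=4)
for i in range(1,n):
    if st[i,4]>300:
        M2=cv2.dilate((L==i).astype(np.uint8),np.ones((3,3)))>0
        q,_=cloud(W,d,mask=M2); print('key',rect(q),q.mean(0))
yaw=-.2165; o=np.array([.518,.0896]); R2=np.array([[np.cos(yaw),-np.sin(yaw)],[np.sin(yaw),np.cos(yaw)]])
for n,C,box in (('scene',S,(375,130,420,215)),('side',D,(240,125,275,220))):
    d=np.load(n+'0d.npy'); P,px=cloud(C,d,box)
    q=(P[:,:2]-o)@R2
    m=(abs(q[:,0])<.03)&(P[:,2]>.14)&(P[:,2]<.3)&(abs(q[:,1]-.1)<.1)
    y=q[m,1];z=P[m,2]
    k=np.polyfit(z,y,1); print(n,m.sum(),'dy/dz',k[0],'theta',np.pi/2+np.arctan(k[0]),'y at .2',np.polyval(k,.2),z.max(),'x',q[m,0].min(),q[m,0].max())
for q in [(0,.135)]: pass
print('press side @x?',)
# scene a-mask rect refined
d=np.load('scene0d.npy'); P,px=cloud(S,d,(180,275,270,345))
m=abs(P[:,2]-.059)<.002; print('a',rect(P[m]),P[m].mean(0))
```

```text
key ((515.7039794921875, 78.03111267089844), (45.48259735107422, 199.8562469482422), 77.62088012695312) [0.51549259 0.07844633 0.05383534]
scene 689 dy/dz 0.053777851459952175 theta 1.6245224251528712 y at .2 0.07963773111313052 0.28081207624844673 x -0.01933944924701591 0.023590077779834195
side 1351 dy/dz 0.034550563643956006 theta 1.6053331521308778 y at .2 0.07815898034887206 0.2809989337412317 x -0.021846056953999167 0.021197384030637006
press side @x?
a ((595.0491943359375, -221.0799560546875), (59.62548828125, 110.14849090576172), 11.28253173828125) [ 0.59612229 -0.22235342  0.05893193]
```

```bash
cat >> h.py <<'E'
FO=np.array([.5182,.0897]); FY=-.2161
def rot(yaw,flip):
    c,s=np.cos(yaw),np.sin(yaw); Z=np.array([[c,-s,0],[s,c,0],[0,0,1]])
    f=-1 if flip else 1
    return Z@np.array([[0,f,0],[f,0,0],[0,0,-1.]])
def fx(x,y,z,o=None,yaw=None):
    o=FO if o is None else o; yaw=FY if yaw is None else yaw
    c,s=np.cos(yaw),np.sin(yaw); return np.array([o[0]+c*x-s*y,o[1]+s*x+c*y,z])
E
python3 - <<'E'
from h import *
for fl in (0,1):
    for n,p,yw in (('pre',[.5955,-.2212,.2],.21),('place',fx(0,0,.07),FY),('above',fx(0,0,.2),FY),('strap',fx(0,.135,.22),FY),('press',fx(0,-.05,.11),FY)):
        q=r.solve_ik(np.array(p),rot(yw,fl)); print(fl,n,None if q is None else np.round(q,2))
E
```

```text
0 pre [-0.45  0.52  1.34 -0.    1.28 -0.66]
0 place [ 0.06  0.55  1.74 -0.    0.85  0.27]
0 above [ 0.06  0.37  1.61 -0.    1.16  0.27]
0 strap [ 0.28  0.44  1.43 -0.    1.28  0.5 ]
0 press [-0.04  0.47  1.75 -0.    0.92  0.18]
1 pre [-0.45  0.52  1.34 -0.    1.28  2.48]
1 place [ 0.06  0.55  1.74 -0.    0.85 -2.87]
1 above [ 0.06  0.37  1.61 -0.    1.16 -2.87]
1 strap [ 0.28  0.44  1.43 -0.    1.28 -2.64]
1 press [-0.04  0.47  1.75 -0.    0.92 -2.96]
```

Run:
```python
from fit import *
S=cam('scene')
q=r.solve_ik(np.array([.5955,-.2212,.22]),rot(.205,1))
r.goto_joints(q)
s=r.state(); print(s['t'],s['tcp_pos'])
W=cam('wrist'); p,d=r.get_image('wrist'); cv2.imwrite('pics/w1.png',p); np.save('w1d.npy',d)
print([(np.round(x['xy']),round(x['score'],2)) for x in r.landmark_of('wrist','half_a')])
P,px=cloud(W,d,(0,0,640,480))
m=abs(P[:,2]-.06)<.003
M=np.zeros(d.shape,np.uint8); M[px[m,1],px[m,0]]=1
n,L,st,c=cv2.connectedComponentsWithStats(M,connectivity=4)
for i in range(1,n):
    if st[i,4]>300:
        qq,_=cloud(W,d,mask=(L==i)); print(st[i],rect(qq),qq.mean(0))
# neighbours from scene
d=np.load('scene0d.npy'); P,px=cloud(S,d,(80,200,300,440)); m=abs(P[:,2]-.059)<.003
M=np.zeros(d.shape,np.uint8); M[px[m,1],px[m,0]]=1
n,L,st,c=cv2.connectedComponentsWithStats(M,connectivity=4)
for i in range(1,n):
    if st[i,4]>300:
        qq,_=cloud(S,d,mask=(L==i)); print(c[i].round(),rect(qq))
```

```text
3.6417 [ 0.59555375 -0.22100258  0.22001043]
[(array([326., 217.]), 0.97), (array([323.,  42.]), 0.95), (array([195., 156.]), 0.92), (array([455.,  77.]), 0.75), (array([466., 230.]), 0.69)]
[ 256    0  138   72 7329] ((630.2943115234375, -396.976806640625), (57.091087341308594, 110.33403778076172), 88.53553009033203) [ 0.6255395  -0.39190614  0.05998201]
[ 437    0   92  130 8066] ((488.0424499511719, -394.3759765625), (57.675865173339844, 108.89447784423828), 2.9709255695343018) [ 0.48796237 -0.39384247  0.0599928 ]
[ 107  118  127   76 7114] ((748.0169067382812, -256.2801208496094), (110.76106262207031, 56.39852523803711), 18.80394744873047) [ 0.7469379  -0.25697053  0.05987006]
[ 295  168   60  111 6332] ((593.1454467773438, -221.27011108398438), (56.07498550415039, 110.23250579833984), 11.654292106628418) [ 0.59364229 -0.22367677  0.05988535]
[ 448  184   98  107 5367] ((424.0872802734375, -238.90003967285156), (101.8226089477539, 57.68718338012695), 77.40015411376953) [ 0.42463764 -0.24276722  0.05986693]
[195. 239.] ((426.80926513671875, -234.04873657226562), (109.172607421875, 58.47679901123047), 76.73028564453125)
[123. 293.] ((490.58990478515625, -395.6481628417969), (58.88345718383789, 108.96992492675781), 2.921051263809204)
[226. 304.] ((595.2517700195312, -221.28167724609375), (59.594329833984375, 110.80326080322266), 12.394952774047852)
[140. 359.] ((633.0195922851562, -396.89691162109375), (57.42407989501953, 113.24214935302734), 88.68518829345703)
[236. 384.] ((750.0096435546875, -255.19317626953125), (111.2564697265625, 56.07830810546875), 18.271310806274414)
```

View pics/w1.png

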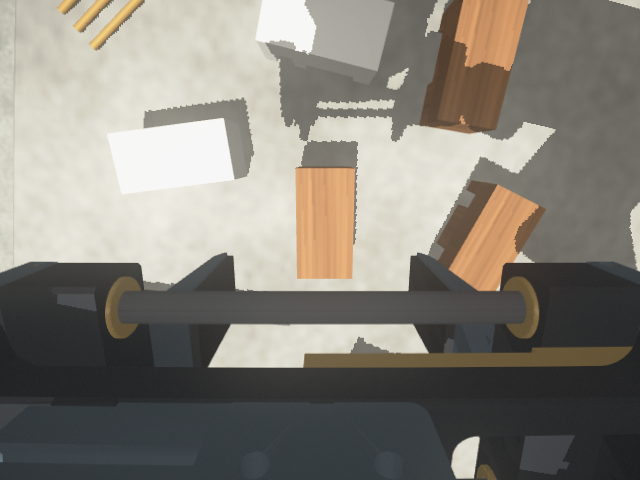

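Run:
```python
from fit import *
R=rot(.2034,1)
r.move_pose(np.array([.5931,-.2213,.10]),R)
hit=r.move_linear(np.array([.5931,-.2213,.026]),R,rate=.08,max_force=8)
print('hit',hit,r.state()['tcp_pos'],r.state()['t'])
if not hit:
    r.set_gripper(.04)
    s=r.state(); print(s['finger_gap'],s['tcp_pos'],s['contact_force'])
    r.move_linear(np.array([.5931,-.2213,.27]),rate=.2)
    s=r.state(); print(s['finger_gap'],s['tcp_pos'],s['contact_force'],s['t'])
    # turn toward place, viewing offset
    q=r.solve_ik(fx(0,-.10,.27),rot(FY,1)); print(q)
```

```text
hit False [ 0.59343807 -0.22147467  0.02647276] 5.3667
0.055781802826366335 [ 0.59307251 -0.22129479  0.02607181] [-0.15629683  0.07163208  2.49833237]
0.05618436407678194 [ 0.59259241 -0.22104275  0.26887289] [ 0.23125539  0.53126887 -3.17636836] 7.3667
[-1.36303075e-01  2.56049678e-01  1.57042026e+00 -4.44089210e-16
  1.31512272e+00 -3.06179573e+00]
```

Run:
```python
from fit import *
for n in ('scene','side'):
    C=cam(n); p,d=r.get_image(n); cv2.imwrite(f'pics/{n}2.png',p); np.save(n+'2d.npy',d)
    ys,xs=np.mgrid[0:480,0:640]
    m=(d>0)
    P,px=cloud(C,d,mask=m); 
    near=np.linalg.norm(P[:,:2]-FO,axis=1)<.16
    P=P[near];px=px[near]
    for z0,nm in ((.054,'key'),(.064,'tongue')):
        mm=abs(P[:,2]-z0)<.003
        M=np.zeros(d.shape,np.uint8); M[px[mm,1],px[mm,0]]=1
        k,L,st,c=cv2.connectedComponentsWithStats(M,connectivity=4)
        for i in range(1,k):
            if st[i,4]>60:
                qq,_=cloud(C,d,mask=(L==i)); print(n,nm,c[i].round(),st[i,4],rect(qq))
    print(r.landmark_of(n,'strap_press')[:1])
print('pred key',fx(0,-.012,0),'tongue',fx(0,.034,0))
```

```text
scene key [349. 225.] 1490 ((517.0472412109375, 77.2502670288086), (45.51708221435547, 202.670166015625), 77.5219497680664)
scene tongue [369. 217.] 112 ((526.4176635742188, 122.466064453125), (12.043140411376953, 56.64510726928711), 77.1153793334961)
[{'xy': [404.3, 155.5], 'score': 0.95}]
side key [324. 248.] 98 ((603.7698974609375, 51.64634704589844), (57.65208053588867, 23.761281967163086), 52.35741424560547)
side key [272. 249.] 68 ((522.2398071289062, 116.31344604492188), (10.698766708374023, 53.154747009277344), 69.66085052490234)
side key [260. 264.] 727 ((472.6934814453125, 84.96634674072266), (49.59181594848633, 115.56877899169922), 77.31733703613281)
side key [304. 282.] 72 ((492.7140808105469, -17.148427963256836), (10.425542831420898, 58.817481994628906), 70.92634582519531)
side tongue [272. 243.] 105 ((523.9996337890625, 121.2132568359375), (15.96403980255127, 55.6871452331543), 76.27538299560547)
[{'xy': [257.7, 147.0], 'score': 0.95}]
pred key [0.51562694 0.07797911 0.        ] tongue [0.52549035 0.1229092  0.        ]
```

View pics/scene2.png

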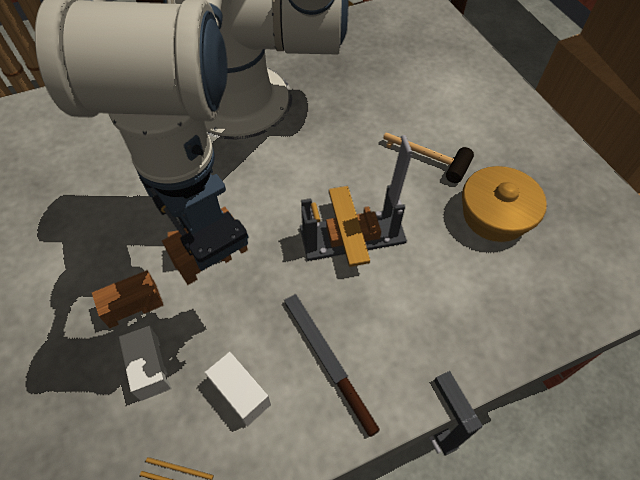

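```bash
sed -i 's/FO=.*; FY/FO=np.array([.5187,.0896]); FY/' h.py
python3 - <<'E'
from fit import *
R=rot(FY,1)
q=r.solve_ik(fx(0,0,.27),R); print(q)
r.goto_joints(q); print(r.state()['t'],r.state()['tcp_pos']-fx(0,0,.27),r.state()['finger_gap'])
hit=r.move_linear(fx(0,0,.105),R,rate=.12,max_force=8)
s=r.state(); print(hit,s['tcp_pos'],s['contact_force'],s['t'])
for n in ('scene','side'):
    p,d=r.get_image(n); cv2.imwrite(f'pics/{n}3.png',p)
    c=p[170:280,280:430] if n=='scene' else p[180:310,215:345]
    cv2.imwrite(f'pics/{n}3c.png',cv2.resize(np.clip(255*(c/255.)**.6,0,255).astype('uint8'),None,fx=4.5,fy=4.5,interpolation=cv2.INTER_CUBIC))
E
```

```text
[ 5.75824159e-02  3.00296782e-01  1.50511321e+00 -4.44089210e-16
  1.33618266e+00 -2.86791024e+00]
12.1667 [ 2.21958684e-05 -4.13165323e-05 -5.49466909e-06] 0.0560756821429953
False [0.5190923  0.08962841 0.10554867] [-0.95448434 -0.44812206 -2.43298184] 13.6917
```

View pics/scene3c.png

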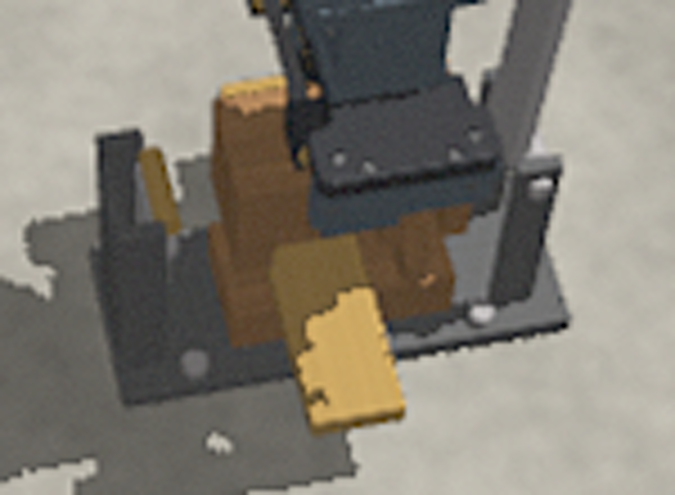

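View pics/side3c.png

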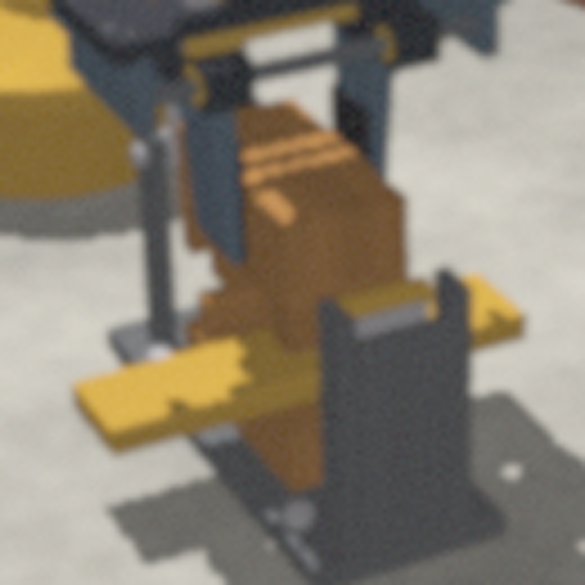

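Run:
```python
from fit import *
R=rot(FY,1)
hit=r.move_linear(fx(0,0,.064),R,rate=.04,max_force=6)
s=r.state(); print(hit,s['tcp_pos'],s['contact_force'],s['t'],s['finger_gap'])
```

```text
True [0.51840871 0.08956851 0.06572991] [-0.2329951  -0.83779528  3.08078685] 14.7 0.05593007279940007
```

Run:
```python
from fit import *
r.set_gripper(.085)
s=r.state(); print(s['tcp_pos'],s['finger_gap'],s['contact_force'])
r.move_linear(fx(0,0,.27),rate=.25)
print(r.state()['t'])
for n in ('scene','side','wrist'):
    C=cam(n); p,d=r.get_image(n); cv2.imwrite(f'pics/{n}4.png',p); np.save(n+'4d.npy',d)
    P,px=cloud(C,d,mask=(d>0)); q=(P[:,:2]-FO)@np.array([[np.cos(FY),-np.sin(FY)],[np.sin(FY),np.cos(FY)]])
    near=(abs(q[:,0])<.05)&(abs(q[:,1])<.075)
    m=near&(abs(P[:,2]-.1)<.004); print(n,'top z',np.median(P[m,2]),P[m,2].std(),'rect fixture frame',rect(q[m]), np.percentile(q[m],[0.5,99.5],axis=0))
    for z in (.02,.03,.035,.07,.08,.09):
        b=near&(abs(P[:,2]-z)<.004)&(abs(q[:,1])<.05)
        if b.sum()>20: print('  z',z,b.sum(),'x',np.percentile(q[b,0],[5,50,95]).round(4),'y',np.percentile(q[b,1],[5,95]).round(3))
    c=p[170:280,280:430] if n=='scene' else p[180:310,215:345]
    if n!='wrist': cv2.imwrite(f'pics/{n}4c.png',cv2.resize(np.clip(255*(c/255.)**.6,0,255).astype('uint8'),None,fx=4.5,fy=4.5,interpolation=cv2.INTER_CUBIC))
```

```text
[0.51783799 0.08955442 0.06548549] 0.08540165694313641 [0.64254398 0.14389581 0.18873814]
16.2917
scene top z 0.09956105519339309 0.0015005119692595079 rect fixture frame ((0.9337234497070312, 9.59585189819336), (60.298370361328125, 130.55258178710938), 0.08155897259712219) [[-0.02769833 -0.05526372]
 [ 0.03054585  0.07265755]]
  z 0.02 47 x [0.0264 0.0279 0.0305] y [-0.048  0.048]
  z 0.03 40 x [0.0264 0.0278 0.0294] y [-0.047  0.048]
  z 0.035 43 x [0.0263 0.0282 0.0293] y [-0.046  0.047]
  z 0.07 90 x [0.0269 0.0286 0.0298] y [-0.046  0.045]
  z 0.08 104 x [0.0267 0.0285 0.03  ] y [-0.046  0.044]
  z 0.09 101 x [0.0269 0.0285 0.0302] y [-0.042  0.044]
side top z 0.10032473888483395 0.001230411429562422 rect fixture frame ((-0.49921607971191406, 8.530113220214844), (60.12244415283203, 133.9957275390625), 1.2953600883483887) [[-0.03038127 -0.05698942]
 [ 0.02793546  0.07423834]]
  z 0.02 31 x [-0.0298 -0.0289 -0.0281] y [-0.048 -0.008]
  z 0.03 28 x [-0.0296 -0.0287 -0.0275] y [-0.047  0.023]
  z 0.035 24 x [-0.0299 -0.0285 -0.0274] y [-0.047  0.048]
  z 0.07 75 x [-0.0293 -0.0281 -0.0267] y [-0.045  0.043]
  z 0.08 76 x [-0.0293 -0.0281 -0.027 ] y [-0.043  0.045]
  z 0.09 72 x [-0.0294 -0.028  -0.0269] y [-0.046  0.046]
wrist top z 0.09990246400985722 0.0007294906530484138 rect fixture frame ((0.042659759521484375, -0.09594345092773438), (109.5374526977539, 56.067840576171875), 89.96273803710938) [[-0.02765424 -0.0547989 ]
 [ 0.02777137  0.05397918]]
```

View pics/scene4c.png

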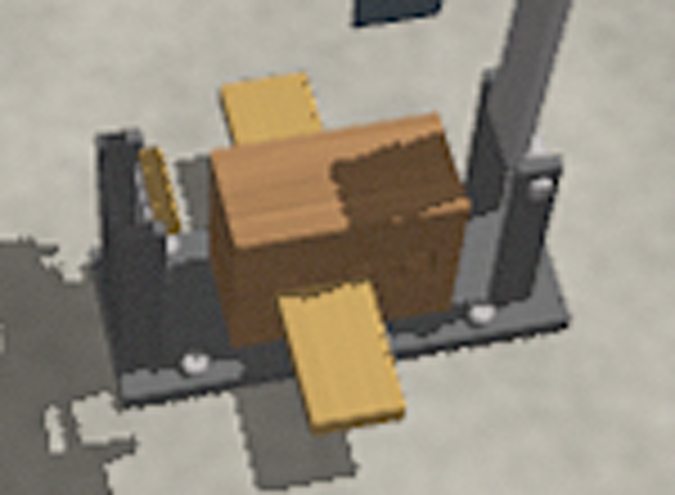

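View pics/side4c.png

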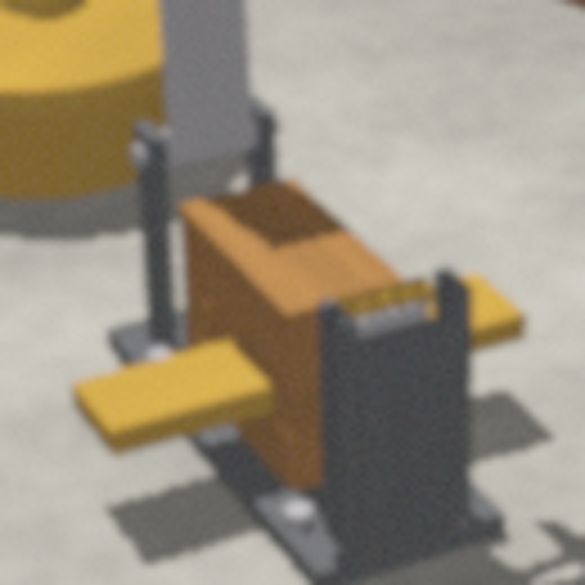

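View pics/wrist4.png

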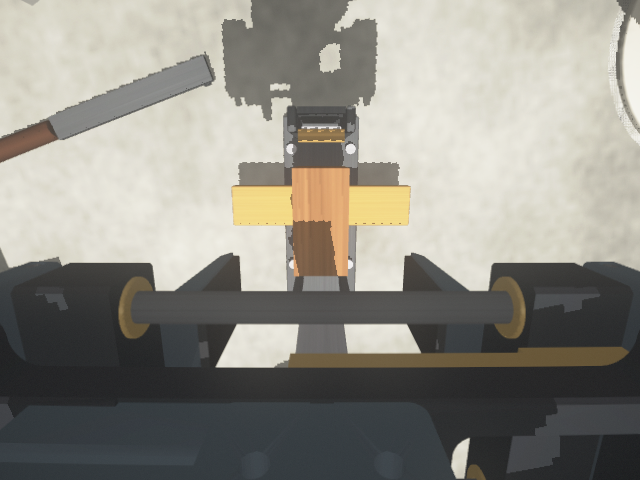

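```bash
cat > sw.py <<'E'
from fit import *
def wp(th,s):
    y=.085-s*np.cos(th)-.002*np.sin(th)+.016; z=.112+s*np.sin(th)-.002*np.cos(th)
    return fx(0,y,z)
E
python3 - <<'E'
from sw import *
R=rot(FY,1)
r.move_linear(fx(0,0,.32),R,rate=.25)
r.set_gripper(0.0)
r.move_linear(fx(0,.150,.32),R,rate=.25)
hit=r.move_linear(fx(0,.150,.215),R,rate=.2,max_force=8)
s=r.state(); print(hit,s['t'],s['tcp_pos'],s['contact_force'],s['finger_gap'])
if not hit:
    for th,ss in ((1.5,.106),(1.2,.112),(.9,.122)):
        hit=r.move_linear(wp(th,ss),R,rate=.12,max_force=20)
        s=r.state(); print(th,hit,s['t'],s['tcp_pos'],s['contact_force'])
        if hit: break
for n in ('side',):
    p,d=r.get_image(n); cv2.imwrite(f'pics/{n}5.png',p)
E
```

```text
False 19.5083 [0.55142638 0.23552777 0.21615203] [0.10895538 0.00304286 0.16707681] 0.0004108980663144762
1.5 False 20.15 [0.53860155 0.17903221 0.21795955] [-0.18591761  0.24728981  0.06000489]
1.2 False 20.575 [0.53138539 0.14692851 0.21570559] [-0.40889232  0.50916777  0.63915575]
0.9 False 21.025 [0.52388835 0.1127932  0.20637604] [ 0.46756951  1.05592011 -0.43272643]
```

View pics/side5.png

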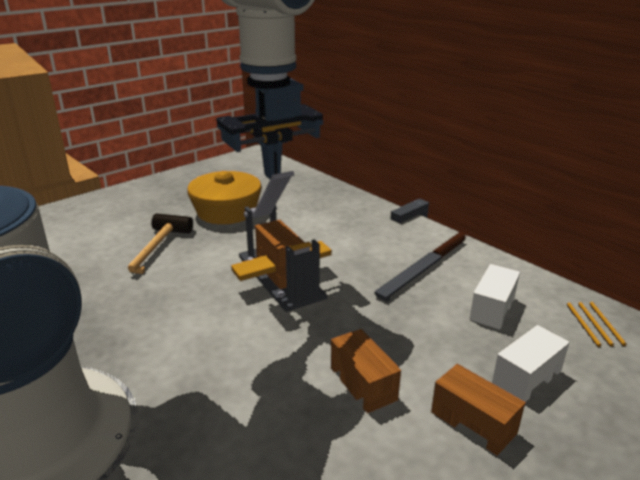

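The strap (side px ~272,197) is following the fingertips at about 0.9 rad. I'll continue to the catch.

Run:
```python
from sw import *
R=rot(FY,1)
for th,ss in ((.6,.132),(.35,.142),(.15,.147)):
    hit=r.move_linear(wp(th,ss),R,rate=.12,max_force=20)
    s=r.state(); print(th,hit,s['t'],s['tcp_pos'],s['contact_force'])
    if hit: break
if not hit:
    p=fx(0,-.048,.1085)
    hit=r.move_linear(p,R,rate=.04,max_force=40)
    s=r.state(); print('press',hit,s['t'],s['tcp_pos'],s['contact_force'])
for n in ('side',):
    p,d=r.get_image(n); cv2.imwrite(f'pics/{n}6.png',p)
    cv2.imwrite(f'pics/{n}6c.png',cv2.resize(p[180:310,215:345],None,fx=4.5,fy=4.5,interpolation=cv2.INTER_CUBIC))
```

```text
0.6 False 21.55 [0.5168402  0.08075012 0.18498285] [-0.34802153  0.98630347  0.02107186]
0.35 False 21.9917 [0.5117198  0.05749383 0.15904099] [-0.44994184 -0.43237242  0.12098361]
0.15 False 22.3833 [0.50921885 0.04625595 0.13234422] [-0.85824979  0.63693956  0.84525149]
press True 22.9833 [0.50893108 0.04318148 0.10988872] [-5.72634439  0.9895075  22.45580634]
```

View pics/side6c.png

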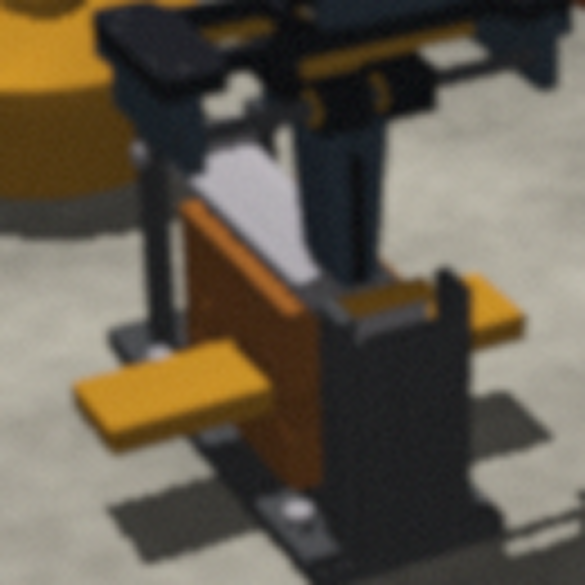

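Stopped at z = 0.110, which is the shut height. I'll lift off and check.

Run:
```python
from sw import *
R=rot(FY,1)
r.move_linear(fx(0,-.048,.25),R,rate=.15)
r.move_linear(fx(0,-.12,.30),rot(FY-.12,1),rate=.2)
r.pause(.5)
print(r.state()['t'],r.state()['contact_force'])
for n in ('scene','side'):
    C=cam(n); p,d=r.get_image(n); cv2.imwrite(f'pics/{n}7.png',p)
    P,px=cloud(C,d,mask=(d>0)); q=(P[:,:2]-FO)@np.array([[np.cos(FY),-np.sin(FY)],[np.sin(FY),np.cos(FY)]])
    near=(abs(q[:,0])<.016)&(q[:,1]>-.075)&(q[:,1]<.06)&(P[:,2]>.09)&(P[:,2]<.2)
    k=np.polyfit(q[near,1],P[near,2],1); print(n,near.sum(),'slope',k[0],'z at -.05',np.polyval(k,-.05))
    for z in (.02,.03,.08,.09):
        b=(abs(q[:,0])<.05)&(abs(P[:,2]-z)<.004)&(abs(q[:,1])<.05)
        if b.sum()>20: print('  z',z,b.sum(),'x',np.percentile(q[b,0],[5,50,95]).round(4))
    c=p[170:280,280:430] if n=='scene' else p[180:310,215:345]
    cv2.imwrite(f'pics/{n}7c.png',cv2.resize(np.clip(255*(c/255.)**.6,0,255).astype('uint8'),None,fx=4.5,fy=4.5,interpolation=cv2.INTER_CUBIC))
```

```text
25.2167 [0.14121795 0.06859646 0.55788651]
scene 830 slope 0.0009665119998099412 z at -.05 0.11004645929712248
  z 0.02 42 x [0.0268 0.0281 0.0329]
  z 0.03 48 x [0.0264 0.0279 0.0298]
  z 0.08 96 x [0.0265 0.0283 0.03  ]
  z 0.09 96 x [0.0268 0.0284 0.0301]
side 541 slope -0.003409049984540277 z at -.05 0.1111996340305133
  z 0.02 31 x [-0.0298 -0.0289 -0.028 ]
  z 0.03 27 x [-0.0296 -0.0288 -0.0276]
  z 0.08 74 x [-0.0295 -0.0282 -0.0272]
  z 0.09 80 x [-0.0293 -0.0282 -0.027 ]
```

View pics/side7c.png

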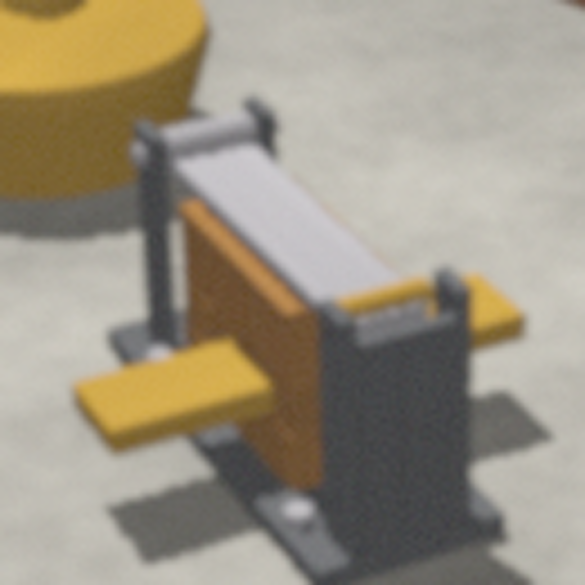

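View pics/scene7.png

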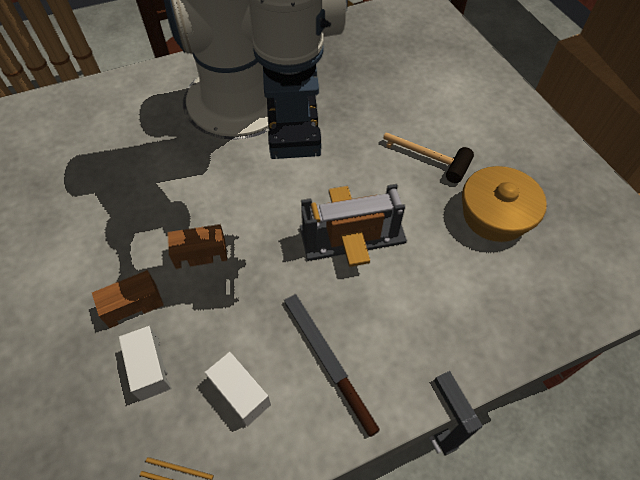

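The strap is level with its top at 110 mm and stays down with the robot clear of it. Nothing else has moved, so I'm handing the job in.

```bash
python3 -c "
from plant import r
print(r.sign_off(), r.state()['t'])"
```

```text
the job is handed in; nothing more can be done
the job is handed in; nothing more can be done
```

The matching upper half is home on the lower half, the strap is caught shut over it, and I handed the job in at about 25 s of the 61 s allowed.

- **Choosing the half:** Of the three wooden halves in the scene picture, the one at pixel (229,309) shows the wide channel and one slot, so it is `half_a`. The one at (198,247) has two slots and the one at (127,298) has only the wide channel. I left both, and the white look-alikes, alone.
- **Placing:** I set it down and let go. Its top measured 99.6 to 100.3 mm above the slab in the three cameras. Its side faces lie within about 0.5 mm of the lower half's, so it is flush.
- **Strap:** I swung it over with closed fingers and pressed its free end until the press stopped on its force limit, with the fingertips at 110 mm. The world-frame reading just after the stop was about 22 N up and 6 N sideways.
- **Last checks, with the robot clear:** The strap is level and stays down. Its top is at 110.0 mm in the scene camera and 111.2 mm in the side camera, which agrees within the calibration error. The other two halves, gong, file and mallet look unmoved in the last picture. No check failed. The cameras' positions across the fixture differed by 1 to 2 mm, so I aimed between them.

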